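# Build the two-plate slip-clutch pack on a splined hub

### The arm

A 6-joint arm with a two-finger parallel gripper is mounted at the origin on the work surface. World frame = base frame: x ahead of the robot, y to its left, z up, the work surface at z = 0. Lengths are in m, angles in rad, forces in N, time in s.
With the tool pointing down it reaches from about 0.35 to 0.975 m from the base axis. Payload 4.9 kg.
Tool frame: the origin (TCP) lies on the centre line of the jaws, within the pads' length; the fingertips stand manip.tip_reach ahead of it and the grasp point (between the pads) is the TCP (manip.tip_reach is the distance from the TCP to the fingertips, in m); z points along the fingers, y is the line along which they close (so a half turn about z gives the same grasp; the last joint's range is limited). The gripper opens to 85 mm and grips with 20 to 120 N. Pads are 22 mm wide; open, the fingers measure 114 mm over their backs; the gripper's body (76 mm by 85 mm) begins 54 mm behind the grasp point. The pads swing forward as they close: fully open they stand 13 mm farther back than shut.
Start: joints at [1.105, 0.053, 1.613, -0, 1.476, -0.119], TCP at [0.212, 0.588, 0.25] pointing down, gripper open.
Joint ranges: [-3.01, 3.01], [-1.01, 2.22], [0.06, 2.58], [-1.02, 4.17], [0.09, 2.62], [-3.14, 3.14]. Speed limits (rad/s): [2.57, 2.57, 3.14, 3.14, 3.14, 3.14].

### API

Orientations are given as a unit quaternion [w, x, y, z].
In Python, from plant import manip gives the robot as it stands. The module is installed in compiled form; this text tells all that it offers.
- The arm moves only by the tool move_arm, never from a script. Its argument "rows" is a list of rows, each a list of 7 numbers: the shift along the tool's x, y, z in cm, then the turn, a rotation vector about the tool's x, y, z in degrees, then the opening, from -1 (shut) to 1 (fully open). In form: [[tx, ty, tz, ax, ay, az, jaw], ...]. A call has 1 to 20 rows; each row shifts and turns the commanded pose from where the row before left it, along the tool's axes as they then stand; what a row does not reach is not made up. A row lasts 1/12 s, in which the tool goes at most 41.7 mm and 7.16 degrees, less where a joint would pass 70% of its speed; a pose out of reach is approached as far as the arm can. A call is refused whole if a number of a shift passes 4.17 or a number of a turn 7.16, either way. A call with a gripper value outside its range is refused whole. The fingers move at their own pace and stop on an object; the grip force is fixed at half the most. Time passes only in rows, so rows that do not move let the fingers close. It gives the time, the measured TCP pose, the force, the opening and the grip force at its end, in the units of the state.
- manip.state(): the state, without advancing time (a new reading comes with each control period).
- manip.grab_frame(name): name is "scene" or "side" or "wrist"; returns a dict with "img" (480x640x3 uint8, blue, green, red), "mtx" (3x3 intrinsics, pixels), "R" (3x3) and "t" (3): a world point X has camera coordinates R X + t. Camera axes: x right, y down, z forward; pixel columns grow to the right and rows downward; lengths in m; the calibration is good to about 2 mm. A picture is of the moment at which its call begins. There is no depth.
- manip.job_done(): hands the job in; it is judged then, once.
The state is a dict: "time": time; "joint_pos": joint angles; "joint_vel": joint speeds; "joint_efforts": joint torques, N m; "tool_pos": TCP position; "tool_rot": TCP orientation; "contact_force": force on the tool from outside, world axes, zero at the start; "ft_torque": the same for the moment, N m; "gripper_width": opening from 0.0 (shut) to 1.0 (fully open); "grasp_force": force on a finger pad.
Only numpy, scipy, OpenCV 4.12 (cv2) and the standard library are available. Lean on these libraries where they do the work, as an engineer would, in place of code of your own. Each camera call takes 0.05 s, during which the arm holds its last target. There are 200 camera calls.

### The job

Slide the bronze friction disc onto the splined hub with its tab over the yellow end of the base and let go, then slide the bare-metal separator plate down onto it with its tab straight opposite, over the blue end; both fully home, flat and released. The hub's splines stand at no set angle: feel for them by turning each plate under light pressure. Never press, knock or drop the plates on the hub or each other with more than about 25 N, and leave everything else where it stands.

Things in the scene. Friction and masses are not known exactly. Their poses are not given: they have to be found in the camera images.
- hub_base: Fixed grey base plate 130 x 110 x 10 mm; origin at the centre of its underside, z up. Its end towards +x (beyond 26 mm from the centre) is painted yellow, the end towards -x blue. In the middle stands a dark round pedestal, 48 mm in diameter, its flat top (the seat) 34 mm above the origin; on it, on the same axis, the steel splined hub, whose angle about z is not measured.
- hub_seat (a point): Centre of the seat, 34 mm above the base's origin, with the base's axes. The hub on it: core 26 mm in diameter; 6 equal splines (teeth) 60 degrees apart, 7.5 mm wide, reaching 20 mm from the axis. Their angle is unknown, but none lies within 0.15 rad of the base's +x axis. Strong friction (1.5 N m) holds the hub against turning.
- spline_top (a point): On the hub's axis at the top of the splines, 56 mm above the base's origin, with the base's axes: a plate that does not mesh rests here. Above it the bare 26 mm core goes on as a pilot to 62 mm, which centres a plate within 1 mm, and tapers to 16 mm in diameter at 70 mm, the hub's top.
- friction_disc: Copper-coloured toothed friction disc, loose, 8 mm thick, about 110 g; origin at the centre of its underside. 54 mm in diameter, two gripping flats 56 mm apart facing +y and -y (36 mm long), one tab along +x, 14 mm wide, ending 48 mm from the centre. Starts flat on a fixed cork rest 44 mm in diameter, 22 mm high. Home: underside on the seat, 34 mm above the base's origin.
- disc_bore (a point): Centre of the friction disc's bore, mid thickness, 4 mm above its underside, with its axes. Bore 43 mm in diameter with 6 inward teeth 4.4 mm wide reaching in to 14 mm from the centre, at 30, 90, 150... degrees from +x: it meshes when a hub spline points along the disc's +x (again every 60 degrees). Play about 0.1 rad each way, 1 mm sideways.
- separator_plate: Bare light-metal toothed separator plate, loose, 8 mm thick, about 170 g; bore, teeth, play and tab the same as the disc's (tab along +x, ending 48 mm from the centre). 62 mm in diameter, gripping flats 66 mm apart facing +y and -y. Origin at the centre of its underside. Starts on a cork rest like the disc's. Home: on the disc, underside 42 mm above the base's origin.
- friction_disc_tab (a point): Tip of the friction disc's tab, 48 mm along its +x, at mid thickness.
- separator_plate_tab (a point): Tip of the separator plate's tab, 48 mm along its +x, at mid thickness.
- canister: Bystander: screw-top tin canister, 76 mm in diameter, 103 mm high; origin at the centre of its underside.
- valve_seat_a: Bystander: brass-coloured bronze valve seat ring, 42 mm outside, 26 mm inside, 14 mm high; origin at the centre of its underside.
- valve_seat_b: Bystander: a second valve seat ring, the same size.
- spacer: Bystander: green spacer ring, 36 mm in diameter, 22 mm high; origin at the centre of its underside.
- dial_mount: Bystander: steel gauge dial mount, foot 70 x 80 mm with an upright plate at its +x side, 70 mm high; origin at the centre of its underside.
- gauge: Bystander: pressure gauge lying face up, glass dome, chipped black bezel 90 mm in diameter, 43 mm high, brass stem to its +x; origin at the centre of its underside.
- driver: Bystander: screwdriver lying on the table along its own x.
There are look-alikes about, which are no part of the job. Leave any black or pink look-alike of the separator_plate alone.

How it is judged:
On the way, in this order (a step that is already met when the one before it is completed fails the run):
1. the friction disc is home on the seat, tab over the yellow end, and let go (z of friction_disc in the frame of hub_base between 0.032 and 0.036 m and horizontal distance between friction_disc and hub_base below 0.004 m and angle between friction_disc's own z axis and vertical below 0.07 rad and x of friction_disc_tab in the frame of hub_base above 0.028 m and contact force between the fingers and friction_disc below 0.1 N), for 0.2 s.
2. the separator plate is home on the disc, tab opposite over the blue end (z of separator_plate in the frame of hub_base between 0.04 and 0.044 m and horizontal distance between separator_plate and hub_base below 0.004 m and angle between separator_plate's own z axis and vertical below 0.07 rad and x of separator_plate_tab in the frame of hub_base below -0.028 m and x of separator_plate_tab in the frame of friction_disc below -0.04 m), for 0.1 s.
At the end, for the whole second after the job is handed in: Disc flat on the seat and plate flat on the disc (heights within 2 mm, centred within 4 mm, tilt under 0.07 rad); disc tab tip over 28 mm to the yellow end, plate tab tip over 28 mm to the blue end and over 40 mm to the disc's -x (not a tooth off); both released and at rest (all of step 1 and all of step 2 and contact force between the fingers and separator_plate below 0.1 N and linear speed of each of friction_disc, separator_plate below 0.02 m/s); the robot touches nothing.
It fails at once if the friction disc is pressed, knocked or dropped on the hub or base with more than 25 N (contact force between friction_disc and hub_base above 25 N).
It fails at once if the separator plate is pressed, knocked or dropped on the hub or base with more than 25 N (contact force between separator_plate and hub_base above 25 N).
It fails at once if the separator plate is pressed or dropped on the friction disc with more than 25 N (contact force between separator_plate and friction_disc above 25 N).
It fails at once if a bystander is disturbed (moved more than 30 mm) (distance of any of canister, valve_seat_a, valve_seat_b, spacer, dial_mount, gauge, driver from where it was at the start of the episode above 0.03 m).
It also fails if it takes over 72 s, if anything falls off the work surface, if the arm or the gripper's body presses on something with over 40 N, if the wrist force passes 120 N, or if a joint passes its speed limit or range.

## Working session

There is one attempt and no reset: what is moved stays moved. The work goes in short steps, Python scripts to look and compute and a tool call to move; the robot and the scene stay as the last step left them, time stands still between calls to the robot, and variables do not carry over. Pictures are saved under pics/ and viewed, at most 12 in all, crops included, and the job is handed in when it is done.

Besides the shell and the picture viewer there is one more tool, called as a command line: name --pt "numbers of a row" for each row, then --argument value for the rest. move_arm: Moves the arm, as the interface text tells. Its arguments: {"type":"object","properties":{"rows":{"type":"array","items":{"type":"array","items":{"type":"number"}}}},"required":["rows"]}

```bash
mkdir -p pics; python3 - <<'E'
from plant import manip
import cv2,pickle,numpy as np
F={}
for n in("scene","side","wrist"):
    f=manip.grab_frame(n);F[n]=f;cv2.imwrite(f"pics/{n}0.png",f["img"])
    print(n,np.round(-f["R"].T@f["t"],3),np.round(f["R"],2).tolist(),f["mtx"][0,0])
pickle.dump(F,open("f0.pkl","wb"))
print(manip.state(),manip.tip_reach)
E
```

```text
scene [1.44  0.138 0.751] [[-0.18, 0.98, -0.01], [0.61, 0.11, -0.78], [-0.77, -0.15, -0.62]] 524.4905723246657
side [0.424 0.675 0.764] [[-0.98, -0.22, -0.01], [-0.14, 0.66, -0.74], [0.16, -0.72, -0.67]] 507.6942325794646
wrist [0.139 0.614 0.373] [[0.34, 0.94, -0.0], [0.9, -0.32, 0.31], [0.29, -0.11, -0.95]] 380.207216194977
{'time': 0.15, 'joint_pos': array([ 1.10501754e+00,  5.32291565e-02,  1.61398767e+00,  1.40248263e-05,
        1.47602875e+00, -1.19005884e-01]), 'joint_vel': array([ 0.00019565, -0.00197951, -0.00255579, -0.00069742, -0.00064343,
        0.00119021]), 'joint_efforts': array([ 6.21700929e-05, -3.94236517e+01, -3.70723057e+01, -1.10837177e-04,
        4.68972328e-03, -4.64035040e-06]), 'tool_pos': array([0.21220396, 0.58737682, 0.24932516]), 'tool_rot': array([-2.44906591e-04,  1.72519608e-01,  9.85005737e-01, -7.89372043e-04]), 'contact_force': array([ 0.30188057, -0.06088181,  0.12703738]), 'ft_torque': array([-0.02849433,  0.04643415, -0.01268284]), 'grasp_force': 0.0, 'gripper_width': 0.9976607777846025} 0.019
```

View pics/scene0.png

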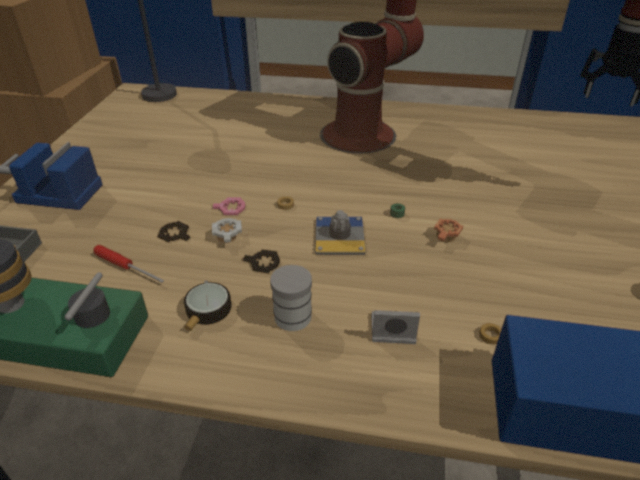

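View pics/side0.png

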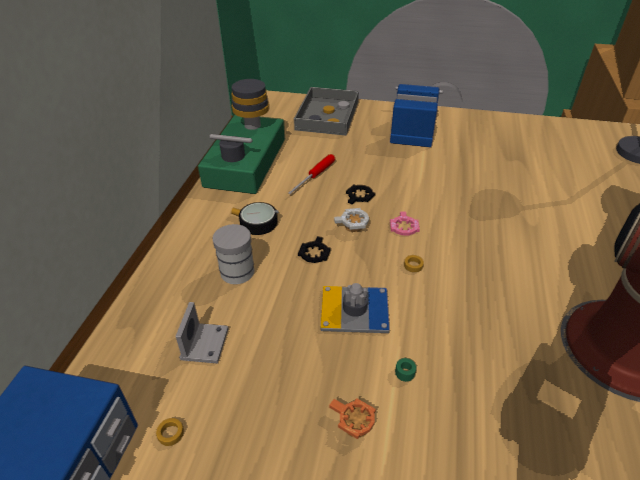

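```bash
cat > fit.py <<'E'
import cv2,numpy as np
from scipy.optimize import minimize
def proj(f,X):
    c=np.asarray(X)@f["R"].T+f["t"]; p=c@f["mtx"].T; return p[:,:2]/p[:,2:]
def outline(r,half,L=.018,tab=True):
    a=np.linspace(0,2*np.pi,73)[:-1]; m=np.zeros((1100,1100),np.uint8)
    P=lambda x,y:(int(round(550+x*1e4)),int(round(550+y*1e4)))
    cv2.circle(m,(550,550),int(r*1e4),255,-1)
    cv2.rectangle(m,P(-L,-half),P(L,half),255,-1)
    if tab: cv2.rectangle(m,P(0,-.007),P(.048,.007),255,-1)
    c=max(cv2.findContours(m,0,cv2.CHAIN_APPROX_SIMPLE)[0],key=len)[:,0]
    return (c-550)/1e4
S=8
def sil(f,p,ol,h,off=(0,0)):
    x,y,z,w=p; R=np.array([[np.cos(w),-np.sin(w)],[np.sin(w),np.cos(w)]])
    q=ol@R.T+[x,y]; m=np.zeros((480,640),np.uint8)
    sh=lambda a:np.round(a*256).astype(np.int32)
    t=proj(f,np.c_[q,np.full(len(q),z+h)]); b=proj(f,np.c_[q,np.full(len(q),z)])
    x0=np.floor(t.mean(0))-40
    m=np.zeros((80*S,80*S),np.uint8) 
    T,B=sh((t-x0+.5)*S),sh((b-x0+.5)*S)
    cv2.fillPoly(m,[T],255,8,8); 
    if h>0:
        cv2.fillPoly(m,[B],255,8,8)
        for i in range(len(T)):
            j=(i+1)%len(T); cv2.fillConvexPoly(m,np.array([T[i],T[j],B[j],B[i]]),255,8,8)
    return cv2.resize(m,(80,80),interpolation=cv2.INTER_AREA)/255.,x0.astype(int)
def cost(p,fs,ms,ol,h):
    e=0
    for f,M in zip(fs,ms):
        s,o=sil(f,p,ol,h); Mp=np.pad(M,100)[o[1]+100:o[1]+180,o[0]+100:o[0]+180]
        e+=1-np.minimum(s,Mp).sum()/(s.sum()+M.sum()-np.minimum(s,Mp).sum())
    return e
def tri(fs,uv):
    Ps=[f["mtx"]@np.c_[f["R"],f["t"]] for f in fs]
    X=cv2.triangulatePoints(Ps[0],Ps[1],np.float64(uv[0]),np.float64(uv[1]))[:,0]; return X[:3]/X[3]
def fit(fs,ms,ol,h,p0s):
    best=None
    for p0 in p0s:
        r=minimize(cost,p0,(fs,ms,ol,h),method="Nelder-Mead",options=dict(initial_simplex=np.array(p0)+np.vstack([np.zeros(4),np.diag([.006,.006,.006,.25])]),xatol=1e-5,fatol=1e-5,maxiter=300))
        if best is None or r.fun<best.fun: best=r
    return best
def blob(m,uv,fill=True,r=45):
    w=np.zeros_like(m); cv2.circle(w,uv,r,255,-1); m=cv2.bitwise_and(m,w)
    cs=cv2.findContours(m,0,cv2.CHAIN_APPROX_NONE)[0]; c=max(cs,key=cv2.contourArea)
    o=np.zeros_like(m); cv2.drawContours(o,[c],-1,255,-1); return o/255.
E
python3 - <<'E'
from fit import *; import pickle
F=pickle.load(open("f0.pkl","rb")); fs=[F["scene"],F["side"]]
hs=[cv2.cvtColor(f["img"],cv2.COLOR_BGR2HSV) for f in fs]
px=dict(disc=[(448,230),(355,416)],plate=[(227,230),(353,220)],yel=[(340,247),(333,308)],blu=[(340,221),(376,308)])
rng=dict(disc=((3,130,110),(12,255,255)),plate=((0,0,105),(180,60,255)),yel=((18,180,90),(30,255,255)),blu=((105,90,50),(125,255,255)))
for i in(0,1): print([ (k,hs[i][v[i][1],v[i][0]].tolist()) for k,v in px.items()])
tiles=[]
for k in px:
    ms=[blob(cv2.inRange(h,*map(np.array,rng[k])),uv) for h,uv in zip(hs,px[k])]
    cen=[np.array(np.nonzero(m)[::-1]).mean(1) for m in ms]
    X=tri(fs,cen); print(k,[int(m.sum()) for m in ms],np.round(cen,1).tolist(),np.round(X,4))
    if k in("disc","plate"): ol=outline(.027,.028) if k=="disc" else outline(.031,.033); h=.008; p0=[[X[0],X[1],.022,w] for w in np.arange(-3,3.2,.5)]
    else: ol=np.array([[-.0195,-.055],[.0195,-.055],[.0195,.055],[-.0195,.055]]); h=0; p0=[[X[0],X[1],.01,w] for w in(-.4,-.1,.2,.5)]
    r=fit(fs,ms,ol,h,p0); print("  fit",np.round(r.x,4),round(r.fun,3))
    if k in("disc","plate","yel"):
      for f,m,u in zip(fs,ms,px[k]):
        a=f["img"].copy(); 
        if k!="yel": 
            q=ol@np.array([[np.cos(r.x[3]),np.sin(r.x[3])],[-np.sin(r.x[3]),np.cos(r.x[3])]])+r.x[:2]
        c=cv2.resize(np.ascontiguousarray(a[u[1]-32:u[1]+32,u[0]-32:u[0]+32]),(260,260),interpolation=cv2.INTER_CUBIC)
        if k!="yel":
            t=(proj(f,np.c_[q,np.full(len(q),r.x[2]+.008)])-[u[0]-32,u[1]-32]+.5)*260/64
            cv2.polylines(c,[t.astype(int)],True,(0,255,0),1)
        tiles.append(c)
cv2.imwrite("pics/c1.png",np.vstack([np.hstack(tiles[0::2]),np.hstack(tiles[1::2])]))
E
```

```text
[('disc', [15, 125, 131]), ('plate', [17, 117, 133]), ('yel', [21, 149, 161]), ('blu', [15, 34, 91])]
[('disc', [16, 161, 154]), ('plate', [16, 158, 168]), ('yel', [22, 255, 190]), ('blu', [108, 193, 120])]
disc [322, 1169] [[447.5, 227.9], [354.4, 416.6]] [0.4651 0.2574 0.0269]
  fit [ 0.461   0.2585  0.0247 -0.3679] 0.301
plate [489, 498] [[226.7, 227.7], [353.1, 218.2]] [ 0.55   -0.2342  0.0281]
  fit [ 0.5471 -0.2358  0.0243  0.3424] 0.148Traceback (most recent call last):
  File "<stdin>", line 9, in <module>
  File "fit.py", line 45, in blob
    cs=cv2.findContours(m,0,cv2.CHAIN_APPROX_NONE)[0]; c=max(cs,key=cv2.contourArea)
                                                         ~~~^^^^^^^^^^^^^^^^^^^^^^^^
ValueError: max() iterable argument is empty
```

```bash
cat > m1.py <<'E'
from fit import *; import pickle
F=pickle.load(open("f0.pkl","rb")); fs=[F["scene"],F["side"]]
hs=[cv2.cvtColor(f["img"],cv2.COLOR_BGR2HSV) for f in fs]
px=dict(disc=[(448,230),(355,416)],plate=[(227,230),(353,220)],yel=[(340,247),(333,308)],blu=[(340,221),(376,308)])
rng=dict(disc=((3,130,70),(13,255,255)),plate=((0,0,95),(180,70,255)),yel=((19,135,100),(30,255,255)),blu=((100,60,40),(130,255,255)))
tiles=[]
for k in px:
    ms=[blob(cv2.inRange(h,*map(np.array,rng[k])),uv,r=45 if k in("disc","plate") else 33) for h,uv in zip(hs,px[k])]
    cen=[np.array(np.nonzero(m)[::-1]).mean(1) for m in ms]
    X=tri(fs,cen); print(k,[int(m.sum()) for m in ms],np.round(cen,1).tolist(),np.round(X,4))
    if k in("disc","plate"): ol=outline(.027,.028) if k=="disc" else outline(.031,.033); h=.008; p0=[[X[0],X[1],.022,w] for w in np.arange(-3,3.2,.5)]
    else: ol=np.array([[-.0195,-.055],[.0195,-.055],[.0195,.055],[-.0195,.055]]); h=0; p0=[[X[0],X[1],.01,w] for w in(-.4,-.1,.2,.5)]
    r=fit(fs,ms,ol,h,p0); print("  fit",np.round(r.x,4),round(r.fun,3))
    q=ol@np.array([[np.cos(r.x[3]),np.sin(r.x[3])],[-np.sin(r.x[3]),np.cos(r.x[3])]])+r.x[:2]
    for f,m,u in zip(fs,ms,px[k]):
        a=f["img"][u[1]-32:u[1]+32,u[0]-32:u[0]+32]
        c=cv2.resize(a,(200,200),interpolation=cv2.INTER_CUBIC)
        t=(proj(f,np.c_[q,np.full(len(q),r.x[2]+h)])-[u[0]-32,u[1]-32]+.5)*200/64
        cv2.polylines(c,[t.astype(int)],True,(0,255,0),1)
        tiles.append(c)
cv2.imwrite("pics/c1.png",np.vstack([np.hstack(tiles[0::2]),np.hstack(tiles[1::2])]))
E
python3 m1.py
```

```text
disc [366, 1198] [[447.3, 228.6], [354.3, 416.6]] [0.4655 0.2567 0.0252]
  fit [ 0.4613  0.2569  0.0215 -0.3766] 0.231
plate [528, 514] [[226.5, 228.0], [353.2, 218.4]] [ 0.55   -0.2348  0.0272]
  fit [ 0.547  -0.2356  0.0241  0.3308] 0.132
yel [459, 852] [[339.7, 245.5], [330.9, 306.7]] [0.5493 0.0251 0.0106]
  fit [0.5501 0.023  0.0105 0.1621] 0.237
blu [95, 797] [[323.8, 221.8], [377.6, 309.1]] [ 0.4563 -0.0191 -0.0085]
  fit [0.4599 0.0047 0.0063 0.1677] 0.864
```

View pics/c1.png

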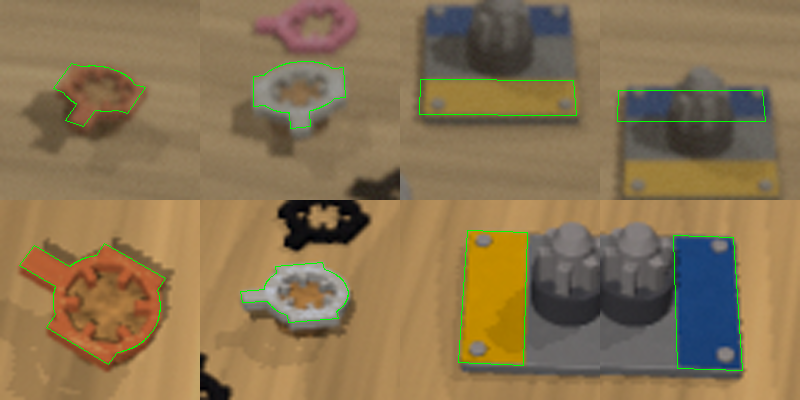

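The pictures show the copper disc (scene 448,230; side 355,416) and the light-metal plate (scene 227,230; side 353,220). The look-alikes are two black plates (scene 173,231 and 263,261) and a pink one (scene 232,206). The light-metal one fits the description, and the enlarged crop confirms it. Heights come out at about 22–24 mm, which matches the rests. The base is at about (0.505, 0.014), yaw 0.165. Next I look at the hub with the wrist camera.

```bash
cat > go.py <<'E'
import sys,numpy as np
from plant import manip
from scipy.spatial.transform import Rotation as Ro
def delta(x,y,z,yaw):
    s=manip.state(); q=s["tool_rot"]; R=Ro.from_quat([q[1],q[2],q[3],q[0]])
    c,sn=np.cos(np.radians(yaw)),np.sin(np.radians(yaw))
    T=Ro.from_matrix(np.array([[c,sn,0],[sn,-c,0],[0,0,-1]]))
    d=R.inv().apply(np.array([x,y,z])-s["tool_pos"])*100; r=(R.inv()*T).as_rotvec(degrees=True)
    print("t",round(s["time"],2),"shift cm",np.round(d,2),"turn",np.round(r,2),"yaw now",round(np.degrees(np.arctan2(*R.as_matrix()[[1,0],0])),2),"j6",round(s["joint_pos"][5],2),"F",np.round(s["contact_force"],1))
if __name__=="__main__": delta(*map(float,sys.argv[1:5]))
E
python3 go.py 0.48 0.06 0.24 160; python3 go.py 0.461 0.257 0.20 158.4
```

```text
t 0.15 shift cm [-43.11 -40.5    0.99] turn [-0.09 -0.01  0.13] yaw now 160.13 j6 -0.12 F [ 0.3 -0.1  0.1]
t 0.15 shift cm [-34.63 -22.61   4.96] turn [-0.09 -0.01  1.73] yaw now 160.13 j6 -0.12 F [ 0.3 -0.1  0.1]
```

move_arm --pt "-2.5 -2.4 0 0 0 0 1" --pt "-2.5 -2.4 0 0 0 0 1" --pt "-2.5 -2.4 0 0 0 0 1" --pt "-2.5 -2.4 0 0 0 0 1" --pt "-2.5 -2.4 0 0 0 0 1" --pt "-2.5 -2.4 0 0 0 0 1" --pt "-2.5 -2.4 0 0 0 0 1" --pt "-2.5 -2.4 0 0 0 0 1" --pt "-2.5 -2.4 0 0 0 0 1" --pt "-2.5 -2.4 0 0 0 0 1" --pt "-2.5 -2.4 0 0 0 0 1" --pt "-2.5 -2.4 0 0 0 0 1" --pt "-2.5 -2.4 0 0 0 0 1" --pt "-2.5 -2.4 0 0 0 0 1" --pt "-2.5 -2.4 0 0 0 0 1" --pt "-2.5 -2.4 0 0 0 0 1" --pt "-2.5 -2.0 0.5 0 0 0 1" --pt "0 0 0.5 0 0 0 1" --pt "0 0 0 0 0 0 1" --pt "0 0 0 0 0 0 1"

```text
time: 1.82
tool_pos: [0.4742, 0.0635, 0.2395]
tool_rot: [-0.001, 0.173, 0.985, 0.0]
contact_force: [0.1, -0.2, 0.6]
gripper_width: 1.002
grasp_force: 0.0
```

```bash
cat > snap.py <<'E'
import sys,pickle,cv2,numpy as np
from plant import manip
n=sys.argv[1]; f=manip.grab_frame("wrist"); f["state"]=manip.state(); pickle.dump(f,open(n+".pkl","wb")); cv2.imwrite("pics/%s.png"%n,f["img"])
E
python3 snap.py w1; python3 go.py 0.461 0.257 0.20 158.4
```

```text
t 1.87 shift cm [ 7.8  17.71  4.01] turn [ 0.   -0.05  1.77] yaw now 160.17 j6 -1.25 F [-0.  -0.2  0.7]
```

View pics/w1.png

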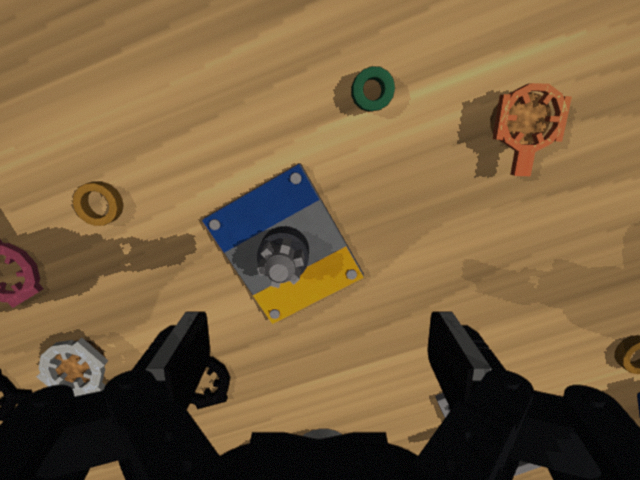

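```bash
sed -i 's/-40$/-80/; s/80\*S/160*S/g; s/(80,80)/(160,160)/; s/Mp=np.pad(M,100)\[o\[1\]+100:o\[1\]+180,o\[0\]+100:o\[0\]+180\]/Mp=np.pad(M,200)[o[1]+200:o[1]+360,o[0]+200:o[0]+360]/' fit.py
cat > m2.py <<'E'
from fit import *; import pickle
F=pickle.load(open("f0.pkl","rb")); fs=[pickle.load(open("w1.pkl","rb")),F["side"]]
hs=[cv2.cvtColor(f["img"],cv2.COLOR_BGR2HSV) for f in fs]
px=dict(disc=[(533,120),(355,416)],plate=[(71,365),(353,220)],yel=[(315,290),(333,308)],blu=[(250,210),(376,308)])
rng=dict(disc=((3,130,70),(13,255,255)),plate=((0,0,95),(180,70,255)),yel=((19,180,50),(30,255,255)),blu=((100,100,40),(130,255,255)))
rect=np.array([[-.0195,-.055],[.0195,-.055],[.0195,.055],[-.0195,.055]])
for k in px:
    ms=[blob(cv2.inRange(h,*map(np.array,rng[k])),uv,r=75 if i==0 else 45) for i,(h,uv) in enumerate(zip(hs,px[k]))]
    cen=[np.array(np.nonzero(m)[::-1]).mean(1) for m in ms]
    X=tri(fs,cen)
    if k in("disc","plate"): ol=outline(.027,.028) if k=="disc" else outline(.031,.033); h=.008; p0=[[X[0],X[1],.022,w] for w in((-.37,) if k=="disc" else (.33,))]
    else: ol=rect; h=0; p0=[[X[0],X[1],.01,w] for w in(0,.2)]
    r=fit(fs,ms,ol,h,p0); print(k,[int(m.sum()) for m in ms],np.round(X,4),"fit",np.round(r.x,4),round(r.fun,3))
    for i in(0,1):
        rr=minimize(lambda p:cost([p[0],p[1],.022 if h else .01,p[2]],fs[i:i+1],ms[i:i+1],ol,h),r.x[[0,1,3]],method="Nelder-Mead",options=dict(initial_simplex=r.x[[0,1,3]]+np.vstack([np.zeros(3),np.diag([.004,.004,.1])])))
        print("   view",i,np.round(rr.x,4),round(rr.fun,3))
E
python3 m2.py
python3 - <<'E'
import cv2;a=cv2.imread("pics/w1.png")[210:300,225:335];cv2.imwrite("pics/c2.png",cv2.resize(a,None,fx=6,fy=6,interpolation=cv2.INTER_CUBIC))
E
```

```text
disc [4416, 1198] [0.4646 0.2579 0.0292] fit [ 0.461   0.2583  0.0245 -0.3735] 0.102
   view 0 [ 0.4616  0.2598 -0.3742] 0.064
   view 1 [ 0.4612  0.257  -0.3754] 0.036
plate [1574, 514] [ 0.5511 -0.2483  0.0159] fit [ 0.5479 -0.2424  0.0193  0.3371] 0.566
   view 0 [ 0.547  -0.2389  0.2971] 0.519
   view 1 [ 0.5471 -0.2396  0.3527] 0.048
yel [3442, 814] [0.5487 0.0272 0.013 ] fit [0.5491 0.0239 0.0118 0.165 ] 0.155
   view 0 [0.5502 0.0239 0.1664] 0.096
   view 1 [0.5499 0.0216 0.1603] 0.042
blu [4448, 780] [0.4592 0.0107 0.0086] fit [0.4596 0.0084 0.0095 0.1657] 0.134
   view 0 [0.4597 0.0089 0.1672] 0.04
   view 1 [0.4595 0.0075 0.1791] 0.09
```

View pics/c2.png

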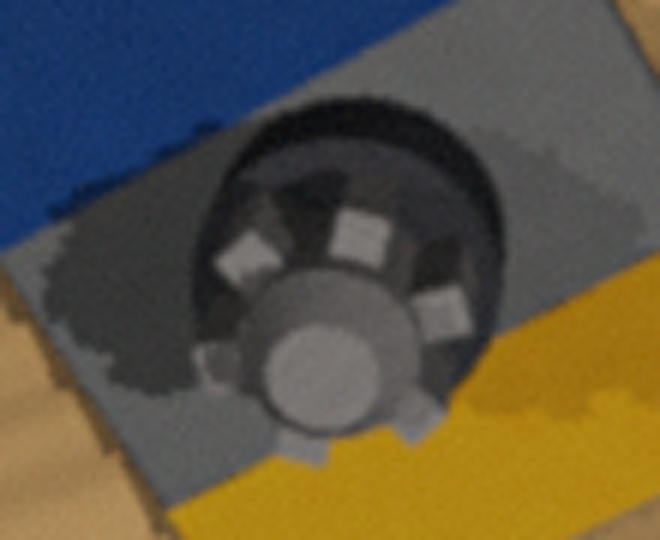

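```bash
python3 - <<'E'
from fit import *; import pickle
f=pickle.load(open("w1.pkl","rb"))
p=np.array([(248,258),(360,236),(441,313),(415,417),(303,447),(215,368)])/6+[225,210]-.4
def back(p,z):
    d=np.c_[p,np.ones(len(p))]@np.linalg.inv(f["mtx"]).T@f["R"]; c=-f["R"].T@f["t"]; return (c+d*((z-c[2])/d[:,2])[:,None])[:,:2]
w=back(p,.056); c=w.mean(0); v=w-c
a=np.degrees(np.arctan2(v[:,1],v[:,0])); print(c,np.linalg.norm(v,axis=1),a, (a-9.5)%60)
print(back(np.array([[322,375]])/6+[225,210],.070))
E
python3 go.py 0.461 0.259 0.20 158.5
```

```text
[0.50456722 0.01684339] [0.01708603 0.01674432 0.01667496 0.01700045 0.0174133  0.01745419] [-158.01230513  143.6980891    85.06448085   25.18236825  -35.03187087
  -95.72208328] [12.48769487 14.1980891  15.56448085 15.68236825 15.46812913 14.77791672]
[[0.50466094 0.01737873]]
t 1.87 shift cm [ 7.87 17.89  4.01] turn [ 0.   -0.05  1.67] yaw now 160.17 j6 -1.25 F [-0.  -0.2  0.7]
```

move_arm --pt "1.3 3 0 0 0 0.4 1" --pt "1.3 3 0 0 0 0.4 1" --pt "1.3 3 0 0 0 0.4 1" --pt "1.3 3 1 0 0 0.4 1" --pt "1.3 3 1.5 0 0 0 1" --pt "1.3 2.9 1.5 0 0 0 1" --pt "0 0 0 0 0 0 1" --pt "0 0 0 0 0 0 1"

```text
time: 2.53
tool_pos: [0.4636, 0.2605, 0.1993]
tool_rot: [-0.001, 0.184, 0.983, -0.001]
contact_force: [-1.2, 0.3, 0.1]
gripper_width: 1.002
grasp_force: 0.0
```

```bash
cat > m3.py <<'E'
from fit import *; import pickle,sys
# args: frame, r, half, u, v, x,y,yaw, underside z, mask kind
n,r_,hf,u,v,x,y,w,z,k=sys.argv[1:]; f=pickle.load(open(n+".pkl","rb"))
import fit; 
R=dict(disc=((3,130,60),(13,255,255)),plate=((0,0,95),(180,75,255)))[k]
m=blob(cv2.inRange(cv2.cvtColor(f["img"],cv2.COLOR_BGR2HSV),*map(np.array,R)),(int(u),int(v)),r=75)
ol=outline(float(r_),float(hf)); q0=np.array([float(x),float(y),float(w)]);
ms=np.array(np.nonzero(m)[::-1]); print("mask",m.sum(),ms.mean(1))
for zz in (float(z),float(z)+.003):
    r=minimize(lambda p:cost([p[0],p[1],zz,p[2]],[f],[m],ol,.008),q0,method="Nelder-Mead",options=dict(initial_simplex=q0+np.vstack([np.zeros(3),np.diag([.004,.004,.1])])))
    print(zz,np.round(r.x,4),"deg",round(np.degrees(r.x[2]),1),round(r.fun,3))
E
python3 snap.py w2; python3 - <<'E'
import pickle;from fit import *
f=pickle.load(open("w2.pkl","rb"));print(proj(f,[[.461,.2585,.03]]))
E
python3 go.py 0.461 0.259 0.05 158.5
```

```text
[[314.99077078 219.10437319]]
t 2.58 shift cm [ 0.3  -0.18 15.03] turn [-0.03 -0.01  0.22] yaw now 158.72 j6 -0.83 F [-0.  -0.6  0.6]
```

```bash
python3 m3.py w2 .027 .028 315 219 .461 .259 -.37 .022 disc
```

```text
mask 4492.0 [315.26803206 222.40360641]
0.022 [ 0.4615  0.2585 -0.3784] deg -21.7 0.03
0.024999999999999998 [ 0.4609  0.2588 -0.3754] deg -21.5 0.023
```

move_arm --pt "0.15 -0.26 3 0 0 0.3 1" --pt "0 0 3.5 0 0 0 1" --pt "0 0 3.5 0 0 0 1" --pt "0 0 3 0 0 0 1" --pt "0 0 2 0 0 0 1" --pt "0 0 1.4 0 0 0 1" --pt "0 0 0.8 0 0 0 1" --pt "0 0 0 0 0 0 1" --pt "0 0 0 0 0 0 0.4" --pt "0 0 0 0 0 0 0" --pt "0 0 0 0 0 0 -1" --pt "0 0 0 0 0 0 -1" --pt "0 0 0 0 0 0 -1" --pt "0 0 0 0 0 0 -1"

```text
time: 3.75
tool_pos: [0.4648, 0.257, 0.0307]
tool_rot: [0.002, 0.189, 0.982, 0.001]
contact_force: [-0.6, -0.8, 7.1]
gripper_width: 0.639
grasp_force: 63.5
```

```bash
python3 go.py 0.4612 0.2586 0.027 158.4; python3 snap.py w3
```

```text
t 3.75 shift cm [0.39 0.01 0.37] turn [ 0.13  0.18 -0.16] yaw now 158.24 j6 -0.83 F [-0.6 -0.8  7.1]
```

View pics/w3.png

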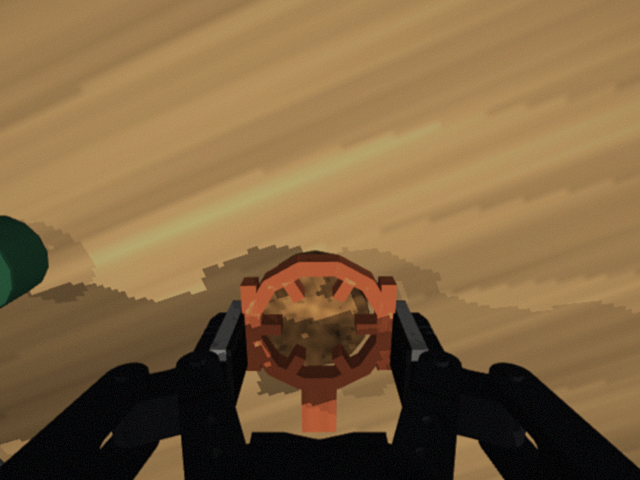

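Gripped. The TCP sits about 4 mm toward the tab relative to the disc centre. The pads are at (230,340) and (405,340), and the disc centre is at (319,322). Now lift.

move_arm --pt "0 0 -1 0 0 0 -1" --pt "0 0 -3 0 0 0 -1" --pt "0 0 -3 0 0 0 -1" --pt "0 0 -3 0 0 0 -1" --pt "0 0 0 0 0 0 -1" --pt "0 0 0 0 0 0 -1"

```text
time: 4.3
tool_pos: [0.4646, 0.2572, 0.1314]
tool_rot: [0.002, 0.189, 0.982, 0.002]
contact_force: [-0.6, -0.8, -2.2]
gripper_width: 0.638
grasp_force: 63.9
```

```bash
python3 snap.py w4; python3 - <<'E'
import pickle;from fit import *
f=pickle.load(open("w4.pkl","rb"));s=f["state"];print(s["tool_pos"],s["gripper_width"],s["grasp_force"])
p=s["tool_pos"]; print(proj(f,[p-[0,0,.005]]))
m=blob(cv2.inRange(cv2.cvtColor(f["img"],cv2.COLOR_BGR2HSV),(3,100,40),(13,255,255)),(319,325),r=110)
# pads hide the outer sides: fit bore-rim independent -> use whole silhouette, free height
ol=outline(.027,.028); q=np.array([p[0]-.0036,p[1]+.0014,-.378])
for dz in(.009,.006,.0115):
    r=minimize(lambda a:cost([a[0],a[1],p[2]-dz,a[2]],[f],[m],ol,.008),q,method="Nelder-Mead",options=dict(initial_simplex=q+np.vstack([np.zeros(3),np.diag([.004,.004,.1])])))
    d=r.x[:2]-p[:2]; a=np.radians(158.3); print(dz,np.round(r.x,4),round(r.fun,3),"in tool",d@[np.cos(a),np.sin(a)],d@[np.sin(a),-np.cos(a)])
E
python3 go.py 0.5082 0.018 0.13 204.2
```

```text
[0.463209   0.25664926 0.12911027] 0.6350621909823075 63.901498317718506
[[315.2495181  325.07649349]]
0.009 [ 0.4627  0.2581 -0.3728] 0.102 in tool 0.000982169029737975 0.0012004409236497863
0.006 [ 0.4614  0.2587 -0.374 ] 0.085 in tool 0.002450532640772546 0.001188974485135706
0.0115 [ 0.4638  0.2581 -0.3843] 0.13 in tool -5.0706427164235596e-05 0.0015485517299157613
t 4.35 shift cm [-13.03 -20.5   -0.1 ] turn [ 3.000e-02  8.000e-02 -4.596e+01] yaw now 158.24 j6 -0.83 F [ 0.8 -0.1 -1.4]
```

move_arm --pt "-1.6 -2.6 0 0 0 0 -1" --pt "-1.6 -2.6 0 0 0 0 -1" --pt "-1.6 -2.6 0 0 0 0 -1" --pt "-1.6 -2.6 0 0 0 0 -1" --pt "-1.6 -2.6 0 0 0 0 -1" --pt "-1.6 -2.6 0 0 0 0 -1" --pt "-1.6 -2.6 0 0 0 0 -1" --pt "-1.8 -2.3 0 0 0 0 -1" --pt "0 0 0 0 0 -6.5 -1" --pt "0 0 0 0 0 -6.5 -1" --pt "0 0 0 0 0 -6.5 -1" --pt "0 0 0 0 0 -6.5 -1" --pt "0 0 0 0 0 -6.5 -1" --pt "0 0 0 0 0 -6.5 -1" --pt "0 0 0 0 0 -6.9 -1" --pt "0 0 0 0 0 0 -1" --pt "0 0 0 0 0 0 -1" --pt "0 0 0 0 0 0 -1"

```text
time: 5.85
tool_pos: [0.507, 0.018, 0.1271]
tool_rot: [-0.001, -0.208, 0.978, 0.0]
contact_force: [-0.9, 0.2, -1.0]
gripper_width: 0.636
grasp_force: 64.0
```

```bash
cat > al.py <<'E'
import pickle,sys;from fit import *
n=sys.argv[1]; f=pickle.load(open(n+".pkl","rb"));s=f["state"];p=s["tool_pos"];print(np.round(p,4))
hsv=cv2.cvtColor(f["img"],cv2.COLOR_BGR2HSV)
if sys.argv[2]=="disc": lo,hi,ol=(3,100,40),(13,255,255),outline(.027,.028)
else: lo,hi,ol=(0,0,80),(180,80,255),outline(.031,.033)
yaw=float(sys.argv[3]); q=np.array([p[0],p[1],np.radians(yaw)])
u=proj(f,[p])[0].astype(int); m=blob(cv2.inRange(hsv,np.array(lo),np.array(hi)),tuple(map(int,u)),r=120)
for dz in(.006,.009):
    r=minimize(lambda a:cost([a[0],a[1],p[2]-dz,a[2]],[f],[m],ol,.008),q,method="Nelder-Mead",options=dict(initial_simplex=q+np.vstack([np.zeros(3),np.diag([.004,.004,.1])])))
    print("part",np.round(r.x[:2],4),round(np.degrees(r.x[2]),1),round(r.fun,3),"rel TCP",np.round(r.x[:2]-p[:2],4))
c=f["img"].copy()
for z,rad in((.070,.008),(.034,.024)):
    a=np.linspace(0,6.28,60); t=proj(f,np.c_[.5047+rad*np.cos(a),.0165+rad*np.sin(a),a*0+z]); cv2.polylines(c,[t.astype(int)],True,(0,255,0),1)
cv2.imwrite("pics/%so.png"%n,c)
E
python3 snap.py w5; python3 al.py w5 disc 24.2; python3 go.py 0.5065 0.0175 0.13 204.2
```

```text
[0.5072 0.018  0.1274]
part [0.5027 0.0159] 23.9 0.095 rel TCP [-0.0045 -0.0021]
part [0.5042 0.0164] 24.0 0.083 rel TCP [-0.003  -0.0016]
t 5.9 shift cm [ 0.08 -0.02 -0.26] turn [ 0.05 -0.08 -0.18] yaw now -155.98 j6 -2.1 F [-0.1  0.1 -1. ]
```

View pics/w5o.png

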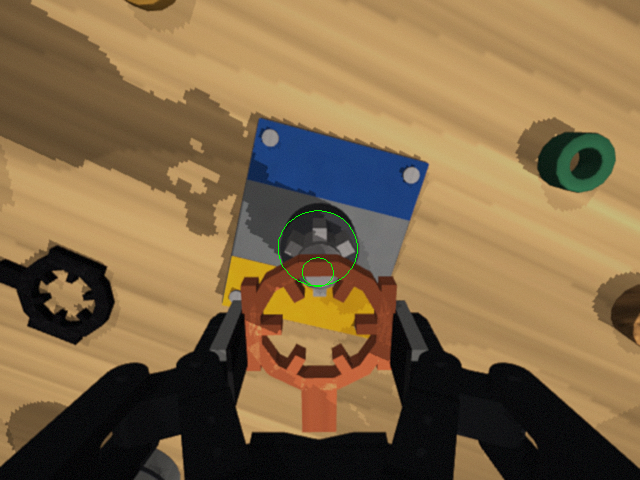

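move_arm --pt "0 0 1.5 0 0 0 -1" --pt "0 0 1.5 0 0 0 -1" --pt "0 0 1.0 0 0 0 -1" --pt "0 0 0 0 0 0 -1" --pt "0 0 0 0 0 0 -1"

```text
time: 6.32
tool_pos: [0.5072, 0.018, 0.0876]
tool_rot: [-0.001, -0.209, 0.978, 0.0]
contact_force: [0.6, -0.0, -1.0]
gripper_width: 0.635
grasp_force: 64.0
```

move_arm --pt "0 0 0.2 0 0 0 -1" --pt "0 0 0.2 0 0 0 -1" --pt "0 0 0.2 0 0 0 -1" --pt "0 0 0.2 0 0 0 -1" --pt "0 0 0 0 0 0 -1"

```text
time: 6.73
tool_pos: [0.5077, 0.0179, 0.0801]
tool_rot: [-0.0, -0.209, 0.978, 0.0]
contact_force: [-0.2, 0.2, -1.9]
gripper_width: 0.638
grasp_force: 64.0
```

move_arm --pt "0 0 0.2 0 0 0 -1" --pt "0 0 0.2 0 0 0 -1" --pt "0 0 0.2 0 0 0 -1" --pt "0 0 0 0 0 0 -1"

```text
time: 7.07
tool_pos: [0.5074, 0.018, 0.0737]
tool_rot: [-0.0, -0.209, 0.978, 0.0]
contact_force: [0.4, 0.6, -0.1]
gripper_width: 0.639
grasp_force: 64.0
```

move_arm --pt "0 0 0.1 0 0 0 -1" --pt "0 0 0.1 0 0 0 -1" --pt "0 0 0.1 0 0 0 -1" --pt "0 0 0 0 0 0 -1"

```text
time: 7.4
tool_pos: [0.5077, 0.0179, 0.0711]
tool_rot: [-0.0, -0.209, 0.978, 0.0]
contact_force: [0.2, -0.2, -1.9]
gripper_width: 0.633
grasp_force: 64.0
```

move_arm --pt "0 0 0.1 0 0 0 -1" --pt "0 0 0.1 0 0 0 -1" --pt "0 0 0 0 0 0 -1" --pt "0 0 0 0 0 0 -1"

```text
time: 7.73
tool_pos: [0.5077, 0.0179, 0.0692]
tool_rot: [-0.0, -0.209, 0.978, 0.0]
contact_force: [0.8, 0.1, -1.7]
gripper_width: 0.638
grasp_force: 64.0
```

move_arm --pt "0 0 0.1 0 0 0 -1" --pt "0 0 0.1 0 0 0 -1" --pt "0 0 0 0 0 0 -1" --pt "0 0 0 0 0 0 -1"

```text
time: 8.07
tool_pos: [0.5077, 0.0179, 0.0672]
tool_rot: [-0.0, -0.209, 0.978, -0.0]
contact_force: [-0.2, -0.4, -1.4]
gripper_width: 0.633
grasp_force: 64.0
```

Bottom is near 58–62 mm and there is no lateral force, so it is well centred.

move_arm --pt "0 0 0.1 0 0 0 -1" --pt "0 0 0.1 0 0 0 -1" --pt "0 0 0 0 0 0 -1" --pt "0 0 0 0 0 0 -1"

```text
time: 8.4
tool_pos: [0.5077, 0.0179, 0.0652]
tool_rot: [-0.0, -0.209, 0.978, -0.0]
contact_force: [0.2, 0.5, -1.7]
gripper_width: 0.642
grasp_force: 64.0
```

move_arm --pt "0 0 0.1 0 0 0 -1" --pt "0 0 0.1 0 0 0 -1" --pt "0 0 0 0 0 0 -1" --pt "0 0 0 0 0 0 -1"

```text
time: 8.73
tool_pos: [0.5077, 0.0179, 0.0632]
tool_rot: [-0.0, -0.209, 0.978, -0.0]
contact_force: [-0.1, -0.9, -0.1]
gripper_width: 0.633
grasp_force: 64.0
```

move_arm --pt "0 0 0.1 0 0 0 -1" --pt "0 0 0.1 0 0 0 -1" --pt "0 0 0 0 0 0 -1" --pt "0 0 0 0 0 0 -1"

```text
time: 9.07
tool_pos: [0.5077, 0.0179, 0.0612]
tool_rot: [-0.0, -0.209, 0.978, 0.0]
contact_force: [-0.5, -0.3, -1.2]
gripper_width: 0.634
grasp_force: 64.0
```

move_arm --pt "0 0 0.1 0 0 0 -1" --pt "0 0 0.1 0 0 0 -1" --pt "0 0 0 0 0 0 -1"

```text
time: 9.32
tool_pos: [0.5077, 0.0179, 0.059]
tool_rot: [-0.0, -0.209, 0.978, 0.0]
contact_force: [-0.5, -0.2, -1.7]
gripper_width: 0.634
grasp_force: 64.0
```

move_arm --pt "0 0 0.1 0 0 0 -1" --pt "0 0 0.1 0 0 0 -1" --pt "0 0 0 0 0 0 -1"

```text
time: 9.57
tool_pos: [0.5076, 0.0179, 0.057]
tool_rot: [-0.0, -0.209, 0.978, 0.0]
contact_force: [-0.1, -0.3, -1.2]
gripper_width: 0.634
grasp_force: 64.0
```

move_arm --pt "0 0 0.1 0 0 0 -1" --pt "0 0 0.1 0 0 0 -1" --pt "0 0 0 0 0 0 -1"

```text
time: 9.82
tool_pos: [0.5077, 0.0179, 0.0551]
tool_rot: [-0.0, -0.209, 0.978, 0.0]
contact_force: [-0.3, 0.0, -1.3]
gripper_width: 0.641
grasp_force: 64.0
```

move_arm --pt "0 0 0.1 0 0 0 -1" --pt "0 0 0.1 0 0 0 -1" --pt "0 0 0 0 0 0 -1"

```text
time: 10.07
tool_pos: [0.5077, 0.0179, 0.0531]
tool_rot: [-0.0, -0.209, 0.978, 0.0]
contact_force: [-0.3, -0.2, -1.6]
gripper_width: 0.642
grasp_force: 64.0
```

move_arm --pt "0 0 0.2 0 0 0 -1" --pt "0 0 0.2 0 0 0 -1" --pt "0 0 0.2 0 0 0 -1" --pt "0 0 0.1 0 0 0 -1" --pt "0 0 0 0 0 0 -1"

```text
time: 10.48
tool_pos: [0.5075, 0.0179, 0.0458]
tool_rot: [-0.0, -0.209, 0.978, 0.0]
contact_force: [-0.5, -0.6, -1.2]
gripper_width: 0.636
grasp_force: 64.1
```

move_arm --pt "0 0 0.1 0 0 0 -1" --pt "0 0 0.1 0 0 0 -1" --pt "0 0 0 0 0 0 -1"

```text
time: 10.73
tool_pos: [0.5077, 0.0179, 0.0441]
tool_rot: [-0.0, -0.209, 0.978, 0.0]
contact_force: [-0.3, -0.6, -2.0]
gripper_width: 0.636
grasp_force: 64.1
```

move_arm --pt "0 0 0.1 0 0 0 -1" --pt "0 0 0 0 0 0 -1" --pt "0 0 0 0 0 0 -1"

```text
time: 10.98
tool_pos: [0.5078, 0.0179, 0.0432]
tool_rot: [-0.0, -0.209, 0.978, -0.0]
contact_force: [-0.4, -0.8, -1.1]
gripper_width: 0.634
grasp_force: 64.1
```

move_arm --pt "0 0 0.1 0 0 0 -1" --pt "0 0 0 0 0 0 -1" --pt "0 0 0 0 0 0 -1"

```text
time: 11.23
tool_pos: [0.508, 0.0179, 0.0428]
tool_rot: [-0.0, -0.209, 0.978, 0.0]
contact_force: [-2.1, -0.1, 3.3]
gripper_width: 0.642
grasp_force: 64.5
```

move_arm --pt "0 0 0 0 0 0 0.5" --pt "0 0 0 0 0 0 1" --pt "0 0 0 0 0 0 1" --pt "0 0 0 0 0 0 1" --pt "0 0 0 0 0 0 1" --pt "0 0 -1 0 0 0 1" --pt "0 0 -3 0 0 0 1" --pt "0 0 -3 0 0 0 1" --pt "0 0 -3 0 0 0 1" --pt "0 0 -3 0 0 0 1" --pt "0 0 -2 0 0 0 1" --pt "0 0 0 0 0 0 1" --pt "0 0 0 0 0 0 1"

```text
time: 12.32
tool_pos: [0.5088, 0.0178, 0.1946]
tool_rot: [0.002, -0.209, 0.978, -0.001]
contact_force: [-0.3, 0.4, -0.9]
gripper_width: 0.997
grasp_force: 0.0
```

```bash
python3 snap.py w6; python3 go.py 0.547 -0.238 0.20 20; python3 - <<'E'
import pickle;from fit import *
f=pickle.load(open("w6.pkl","rb"));print(proj(f,[[.5047,.0165,.042]]))
E
python3 m3.py w6 .027 .028 319 214 .5047 .0165 .42 .034 disc
```

```text
t 12.37 shift cm [  6.88 -24.96  -0.74] turn [-5.0000e-02 -3.0000e-02 -1.7587e+02] yaw now -155.87 j6 -2.1 F [ 0.   0.1 -0.6]
[[319.77482774 220.48813182]]
mask 4882.0 [319.45882835 222.94305612]
0.034 [0.505  0.0163 0.4234] deg 24.3 0.027
0.037000000000000005 [0.5042 0.0159 0.424 ] deg 24.3 0.033
```

View pics/w6.png

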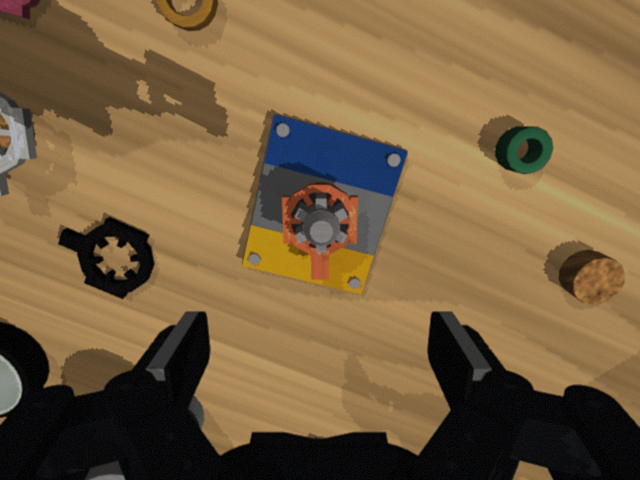

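move_arm --pt "0.8 -3 0 0 0 0 1" --pt "0.8 -3 0 0 0 0 1" --pt "0.8 -3 0 0 0 0 1" --pt "0.8 -3 0 0 0 0 1" --pt "0.9 -3 0 0 0 0 1" --pt "0.9 -3 0 0 0 0 1" --pt "0.9 -3 0 0 0 0 1" --pt "0.9 -3 0 0 0 0 1" --pt "0.1 -1 0 0 0 4.5 1" --pt "0 0 0 0 0 0 1" --pt "0 0 0 0 0 0 1"

```text
time: 13.28
tool_pos: [0.546, -0.2381, 0.1901]
tool_rot: [-0.001, -0.171, 0.985, 0.001]
contact_force: [-0.0, 0.8, 0.2]
gripper_width: 1.003
grasp_force: 0.0
```

```bash
python3 snap.py w7; python3 - <<'E'
import pickle;from fit import *
f=pickle.load(open("w7.pkl","rb"));u=proj(f,[[.547,-.238,.03]])[0].astype(int);print(u)
import subprocess;print(subprocess.run(f"python3 m3.py w7 .031 .033 {u[0]} {u[1]} .547 -.238 .34 .022 plate",shell=True,capture_output=True,text=True).stdout)
cv2.imwrite("pics/c7.png",f["img"])
E
python3 go.py 0.547 -0.238 0.20 199.5
```

```text
[317 225]
mask 5840.0 [319.2864726  227.67739726]
0.022 [ 0.5473 -0.2365  0.3427] deg 19.6 0.024
0.024999999999999998 [ 0.5466 -0.2369  0.3458] deg 19.8 0.024

t 13.33 shift cm [-0.06 -0.08 -0.95] turn [ 0.17 -0.11  0.22] yaw now -160.28 j6 -2.45 F [-0.3  0.5  0.1]
```

View pics/c7.png

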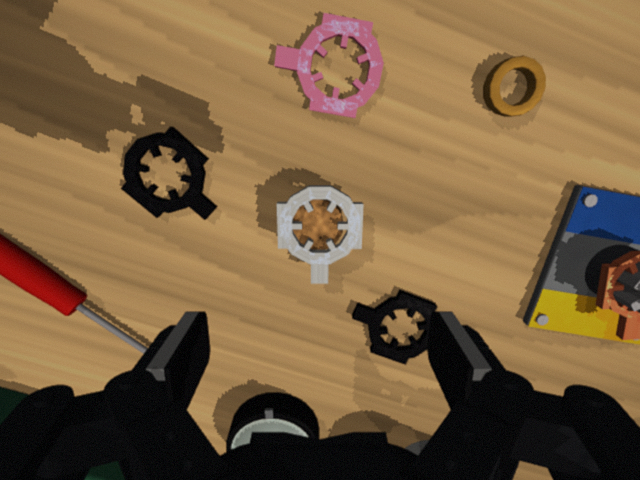

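move_arm --pt "-0.14 0.1 3 0 0 0 1" --pt "0 0 3.5 0 0 0 1" --pt "0 0 3.5 0 0 0 1" --pt "0 0 2.5 0 0 0 1" --pt "0 0 2 0 0 0 1" --pt "0 0 1 0 0 0 1" --pt "0 0 0.7 0 0 0 1" --pt "0 0 0 0 0 0 1" --pt "0 0 0 0 0 0 1"

```text
time: 14.08
tool_pos: [0.5486, -0.2369, 0.0312]
tool_rot: [0.0, -0.171, 0.985, -0.0]
contact_force: [0.8, 0.9, -0.3]
gripper_width: 1.002
grasp_force: 0.0
```

```bash
python3 go.py 0.547 -0.2367 0.028 199.7
```

```text
t 14.08 shift cm [0.15 0.07 0.32] turn [-0.05  0.05 -0.02] yaw now -160.32 j6 -2.45 F [ 0.8  0.9 -0.3]
```

Correct the last few mm, then close.

move_arm --pt "0.15 0.05 0.3 0 0 0 1" --pt "0 0 0 0 0 0 1" --pt "0 0 0 0 0 0 0.5" --pt "0 0 0 0 0 0 -1" --pt "0 0 0 0 0 0 -1" --pt "0 0 0 0 0 0 -1" --pt "0 0 0 0 0 0 -1"

```text
time: 14.67
tool_pos: [0.5472, -0.2375, 0.0287]
tool_rot: [0.001, -0.17, 0.985, -0.001]
contact_force: [-1.2, 0.3, 5.6]
gripper_width: 0.75
grasp_force: 66.2
```

move_arm --pt "0 0 -1 0 0 0 -1" --pt "0 0 -3 0 0 0 -1" --pt "0 0 -3 0 0 0 -1" --pt "0 0 -3 0 0 0 -1" --pt "0 0 -2 0 0 0 -1" --pt "0 0 0 0 0 0 -1" --pt "0 0 0 0 0 0 -1"

```text
time: 15.25
tool_pos: [0.5468, -0.2373, 0.1482]
tool_rot: [0.001, -0.17, 0.985, -0.001]
contact_force: [-0.1, 0.3, -2.0]
gripper_width: 0.749
grasp_force: 67.1
```

```bash
python3 snap.py w8; sed -i 's/in(.006,.009)/in(.006,.008)/' al.py; python3 al.py w8 plate 19.7; python3 go.py 0.505 0.0163 0.145 24.2
```

```text
[ 0.5457 -0.2367  0.1461]
part [ 0.5503 -0.2365] 20.3 0.111 rel TCP [0.0045 0.0002]
part [ 0.5513 -0.2358] 20.1 0.113 rel TCP [0.0056 0.0009]
t 15.3 shift cm [-4.66 25.2   0.14] turn [-9.0000e-02 -1.1000e-01  1.7543e+02] yaw now -160.37 j6 -2.45 F [-0.2  0.7 -3.2]
```

move_arm --pt "-0.5 2.8 0 0 0 0 -1" --pt "-0.5 2.8 0 0 0 0 -1" --pt "-0.5 2.8 0 0 0 0 -1" --pt "-0.5 2.8 0 0 0 0 -1" --pt "-0.5 2.8 0 0 0 0 -1" --pt "-0.5 2.8 0 0 0 0 -1" --pt "-0.5 2.8 0 0 0 0 -1" --pt "-0.5 2.8 0 0 0 0 -1" --pt "-0.6 2.8 0 0 0 0 -1" --pt "0 0 0 0 0 6.4 -1" --pt "0 0 0 0 0 7 -1" --pt "0 0 0 0 0 7 -1" --pt "0 0 0 0 0 7 -1" --pt "0 0 0 0 0 7 -1" --pt "0 0 0 0 0 7 -1" --pt "0 0 0 0 0 7 -1" --pt "0 0 0 0 0 7 -1" --pt "0 0 0 0 0 7 -1" --pt "0 0 0 0 0 7 -1"

```text
time: 16.88
tool_pos: [0.5031, 0.016, 0.1438]
tool_rot: [-0.003, 0.424, 0.906, -0.001]
contact_force: [1.0, -0.4, -1.2]
gripper_width: 0.748
grasp_force: 67.2
```

move_arm --pt "0 0 0 0 0 7 -1" --pt "0 0 0 0 0 7 -1" --pt "0 0 0 0 0 7 -1" --pt "0 0 0 0 0 7 -1" --pt "0 0 0 0 0 7 -1" --pt "0 0 0 0 0 7 -1" --pt "0 0 0 0 0 7 -1" --pt "0 0 0 0 0 7 -1" --pt "0 0 0 0 0 7 -1" --pt "0 0 0 0 0 7 -1" --pt "0 0 0 0 0 7 -1" --pt "0 0 0 0 0 7 -1" --pt "0 0 0 0 0 7 -1" --pt "0 0 0 0 0 7 -1" --pt "0 0 0 0 0 7 -1" --pt "0 0 0 0 0 1 -1" --pt "0 0 0 0 0 0 -1" --pt "0 0 0 0 0 0 -1" --pt "0 0 0 0 0 0 -1"

```text
time: 18.47
tool_pos: [0.5046, 0.0158, 0.1464]
tool_rot: [-0.0, 0.978, 0.211, -0.001]
contact_force: [-0.7, 0.6, -0.3]
gripper_width: 0.752
grasp_force: 67.2
```

```bash
python3 snap.py w9; python3 al.py w9 plate 204.2; python3 go.py 0.505 0.0163 0.145 24.2
```

```text
[0.5048 0.0158 0.1467]
part [0.505  0.0163] 204.6 0.147 rel TCP [0.0002 0.0005]
part [0.5033 0.0163] 204.8 0.151 rel TCP [-0.0015  0.0005]
t 18.52 shift cm [ 0.04 -0.04  0.17] turn [-0.03  0.05  0.11] yaw now 24.31 j6 1.03 F [-0.5 -0.1 -1.9]
```

View pics/w9o.png

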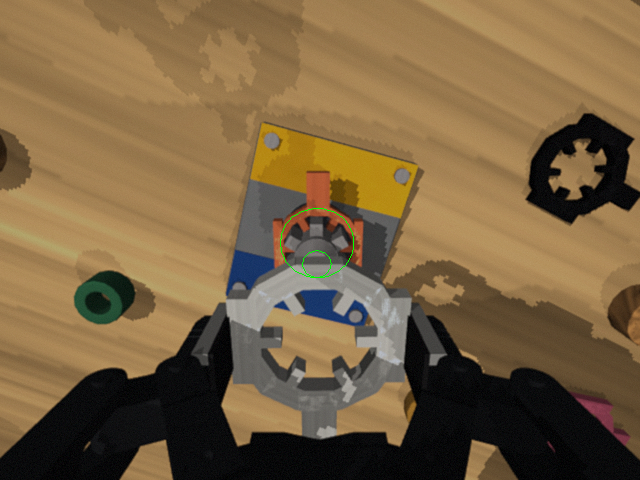

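move_arm --pt "0 0 2 0 0 0 -1" --pt "0 0 2 0 0 0 -1" --pt "0 0 1.5 0 0 0 -1" --pt "0 0 0.6 0 0 0 -1" --pt "0 0 0 0 0 0 -1" --pt "0 0 0 0 0 0 -1"

```text
time: 19.02
tool_pos: [0.5053, 0.0157, 0.0866]
tool_rot: [0.0, 0.978, 0.21, 0.0]
contact_force: [0.1, 0.6, -1.4]
gripper_width: 0.752
grasp_force: 67.2
```

move_arm --pt "0 0 0.2 0 0 0 -1" --pt "0 0 0.2 0 0 0 -1" --pt "0 0 0.2 0 0 0 -1" --pt "0 0 0 0 0 0 -1"

```text
time: 19.35
tool_pos: [0.5052, 0.0158, 0.0804]
tool_rot: [0.0, 0.978, 0.21, 0.0]
contact_force: [-0.4, -0.1, -1.9]
gripper_width: 0.753
grasp_force: 67.2
```

move_arm --pt "0 0 0.1 0 0 0 -1" --pt "0 0 0.1 0 0 0 -1" --pt "0 0 0.1 0 0 0 -1" --pt "0 0 0.1 0 0 0 -1" --pt "0 0 0 0 0 0 -1"

```text
time: 19.77
tool_pos: [0.5049, 0.0158, 0.076]
tool_rot: [-0.0, 0.978, 0.21, -0.0]
contact_force: [-0.3, -0.4, -2.0]
gripper_width: 0.756
grasp_force: 67.2
```

move_arm --pt "0 0 0.1 0 0 0 -1" --pt "0 0 0.1 0 0 0 -1" --pt "0 0 0.1 0 0 0 -1" --pt "0 0 0 0 0 0 -1"

```text
time: 20.1
tool_pos: [0.5049, 0.0158, 0.073]
tool_rot: [-0.0, 0.978, 0.21, -0.0]
contact_force: [0.6, -0.7, -1.2]
gripper_width: 0.752
grasp_force: 67.2
```

move_arm --pt "0 0 0.1 0 0 0 -1" --pt "0 0 0.1 0 0 0 -1" --pt "0 0 0 0 0 0 -1" --pt "0 0 0 0 0 0 -1"

```text
time: 20.43
tool_pos: [0.505, 0.0158, 0.0712]
tool_rot: [-0.0, 0.978, 0.21, -0.0]
contact_force: [-0.7, -0.4, -2.2]
gripper_width: 0.751
grasp_force: 67.2
```

move_arm --pt "0 0 0.1 0 0 0 -1" --pt "0 0 0.1 0 0 0 -1" --pt "0 0 0 0 0 0 -1" --pt "0 0 0 0 0 0 -1"

```text
time: 20.77
tool_pos: [0.505, 0.0158, 0.0692]
tool_rot: [-0.0, 0.978, 0.21, -0.0]
contact_force: [0.8, 0.8, -2.7]
gripper_width: 0.753
grasp_force: 67.2
```

move_arm --pt "0 0 0.1 0 0 0 -1" --pt "0 0 0.1 0 0 0 -1" --pt "0 0 0 0 0 0 -1" --pt "0 0 0 0 0 0 -1"

```text
time: 21.1
tool_pos: [0.5052, 0.0159, 0.0677]
tool_rot: [-0.0, 0.978, 0.21, 0.0]
contact_force: [-2.7, 0.8, 3.0]
gripper_width: 0.751
grasp_force: 67.7
```

move_arm --pt "0 0 0.1 0 0 0 -1" --pt "0 0 0.1 0 0 0 -1" --pt "0 0 0 0 0 0 -1" --pt "0 0 0 0 0 0 -1"

```text
time: 21.43
tool_pos: [0.5047, 0.0162, 0.0647]
tool_rot: [-0.001, 0.978, 0.21, -0.0]
contact_force: [-1.2, 4.1, -0.4]
gripper_width: 0.752
grasp_force: 67.3
```

move_arm --pt "0 -0.05 0.1 0 0 0 -1" --pt "0 0 0 0 0 0 -1" --pt "0 0 0 0 0 0 -1"

```text
time: 21.68
tool_pos: [0.5047, 0.0163, 0.064]
tool_rot: [-0.0, 0.978, 0.21, -0.0]
contact_force: [-1.1, 2.9, -1.6]
gripper_width: 0.753
grasp_force: 67.3
```

move_arm --pt "0 0 0.1 0 0 0 -1" --pt "0 0 0 0 0 0 -1" --pt "0 0 0 0 0 0 -1"

```text
time: 21.93
tool_pos: [0.5048, 0.0163, 0.0632]
tool_rot: [-0.0, 0.978, 0.21, -0.0]
contact_force: [-1.3, 3.8, 0.3]
gripper_width: 0.754
grasp_force: 67.4
```

move_arm --pt "0 0 0.1 0 0 0 -1" --pt "0 0 0 0 0 0 -1" --pt "0 0 0 0 0 0 -1"

```text
time: 22.18
tool_pos: [0.5048, 0.0163, 0.0623]
tool_rot: [-0.0, 0.978, 0.21, -0.0]
contact_force: [-2.3, 3.4, 1.1]
gripper_width: 0.752
grasp_force: 67.6
```

move_arm --pt "0 -0.08 0 0 0 0 -1" --pt "0 0 0.1 0 0 0 -1" --pt "0 0 0 0 0 0 -1" --pt "0 0 0 0 0 0 -1"

```text
time: 22.52
tool_pos: [0.5047, 0.0165, 0.0611]
tool_rot: [0.001, 0.978, 0.21, 0.0]
contact_force: [-0.0, 0.0, -1.6]
gripper_width: 0.755
grasp_force: 67.3
```

move_arm --pt "0 0 0.1 0 0 0 -1" --pt "0 0 0 0 0 0 -1" --pt "0 0 0 0 0 0 -1"

```text
time: 22.77
tool_pos: [0.5047, 0.0167, 0.0602]
tool_rot: [0.0, 0.978, 0.21, 0.0]
contact_force: [0.1, 0.6, -1.9]
gripper_width: 0.755
grasp_force: 67.2
```

move_arm --pt "0 0 0.1 0 0 0 -1" --pt "0 0 0 0 0 0 -1" --pt "0 0 0 0 0 0 -1"

```text
time: 23.02
tool_pos: [0.5046, 0.0169, 0.0592]
tool_rot: [0.0, 0.978, 0.21, -0.0]
contact_force: [-0.0, 0.1, -1.7]
gripper_width: 0.751
grasp_force: 67.2
```

Free and centred; bottom is about 52 mm, already inside the splines. Continuing down; home should be at TCP about 48–51 mm.

move_arm --pt "0 0 0.1 0 0 0 -1" --pt "0 0 0.1 0 0 0 -1" --pt "0 0 0.1 0 0 0 -1" --pt "0 0 0 0 0 0 -1" --pt "0 0 0 0 0 0 -1"

```text
time: 23.43
tool_pos: [0.5045, 0.017, 0.0562]
tool_rot: [-0.0, 0.978, 0.21, -0.0]
contact_force: [0.3, -0.7, -1.3]
gripper_width: 0.758
grasp_force: 67.2
```

move_arm --pt "0 0 0.1 0 0 0 -1" --pt "0 0 0.1 0 0 0 -1" --pt "0 0 0 0 0 0 -1" --pt "0 0 0 0 0 0 -1"

```text
time: 23.77
tool_pos: [0.5045, 0.0169, 0.0542]
tool_rot: [-0.0, 0.978, 0.21, -0.0]
contact_force: [-0.3, 0.0, -1.9]
gripper_width: 0.75
grasp_force: 67.2
```

move_arm --pt "0 0 0.1 0 0 0 -1" --pt "0 0 0.1 0 0 0 -1" --pt "0 0 0 0 0 0 -1" --pt "0 0 0 0 0 0 -1"

```text
time: 24.1
tool_pos: [0.5045, 0.017, 0.0522]
tool_rot: [-0.0, 0.978, 0.21, -0.0]
contact_force: [0.4, -0.2, -2.1]
gripper_width: 0.753
grasp_force: 67.2
```

move_arm --pt "0 0 0.1 0 0 0 -1" --pt "0 0 0 0 0 0 -1" --pt "0 0 0 0 0 0 -1"

```text
time: 24.35
tool_pos: [0.5045, 0.017, 0.0512]
tool_rot: [-0.0, 0.978, 0.21, -0.0]
contact_force: [0.2, 1.0, -2.1]
gripper_width: 0.755
grasp_force: 67.2
```

move_arm --pt "0 0 0.1 0 0 0 -1" --pt "0 0 0 0 0 0 -1" --pt "0 0 0 0 0 0 -1"

```text
time: 24.6
tool_pos: [0.5045, 0.0169, 0.0502]
tool_rot: [-0.0, 0.978, 0.21, -0.0]
contact_force: [0.2, 0.7, -1.4]
gripper_width: 0.751
grasp_force: 67.2
```

move_arm --pt "0 0 0.1 0 0 0 -1" --pt "0 0 0 0 0 0 -1" --pt "0 0 0 0 0 0 -1"

```text
time: 24.85
tool_pos: [0.5045, 0.0169, 0.0492]
tool_rot: [-0.0, 0.978, 0.21, -0.0]
contact_force: [0.0, -0.3, -1.1]
gripper_width: 0.752
grasp_force: 67.2
```

move_arm --pt "0 0 0.05 0 0 0 -1" --pt "0 0 0 0 0 0 -1" --pt "0 0 0 0 0 0 -1"

```text
time: 25.1
tool_pos: [0.5046, 0.0169, 0.049]
tool_rot: [0.0, 0.978, 0.21, 0.0]
contact_force: [-0.4, 0.4, -1.3]
gripper_width: 0.749
grasp_force: 67.3
```

move_arm --pt "0 0 0.05 0 0 0 -1" --pt "0 0 0 0 0 0 -1" --pt "0 0 0 0 0 0 -1"

```text
time: 25.35
tool_pos: [0.5047, 0.0169, 0.0487]
tool_rot: [0.0, 0.978, 0.21, 0.0]
contact_force: [-2.9, 0.8, 3.8]
gripper_width: 0.75
grasp_force: 67.8
```

Contact at TCP 48.7 mm, so the plate is home. Releasing and lifting clear.

move_arm --pt "0 0 0 0 0 0 0.6" --pt "0 0 0 0 0 0 1" --pt "0 0 0 0 0 0 1" --pt "0 0 0 0 0 0 1" --pt "0 0 0 0 0 0 1" --pt "0 0 -0.5 0 0 0 1" --pt "0 0 -2 0 0 0 1" --pt "0 0 -3 0 0 0 1" --pt "0 0 -3 0 0 0 1" --pt "0 0 -3 0 0 0 1" --pt "0 0 -3 0 0 0 1" --pt "0 0 0 0 0 0 1" --pt "0 0 0 0 0 0 1"

```text
time: 26.43
tool_pos: [0.5061, 0.0168, 0.1964]
tool_rot: [0.001, 0.978, 0.21, 0.003]
contact_force: [0.7, 0.3, -1.3]
gripper_width: 1.0
grasp_force: 0.0
```

```bash
python3 snap.py w10; python3 - <<'E'
import pickle;from fit import *
f=pickle.load(open("w10.pkl","rb"));u=proj(f,[[.5048,.0165,.05]])[0].astype(int);print(u)
import subprocess;print(subprocess.run(f"python3 m3.py w10 .031 .033 {u[0]} {u[1]} .5048 .0165 3.56 .042 plate",shell=True,capture_output=True,text=True).stdout)
c=f["img"][u[1]-90:u[1]+90,u[0]-110:u[0]+110];cv2.imwrite("pics/c10.png",cv2.resize(c,None,fx=3,fy=3,interpolation=cv2.INTER_CUBIC))
E
```

```text
[317 232]
mask 6401.0 [316.64942978 233.75847524]
0.042 [0.5048 0.0167 3.5597] deg 204.0 0.03
0.045000000000000005 [0.5054 0.0172 3.5735] deg 204.7 0.025
```

View pics/c10.png

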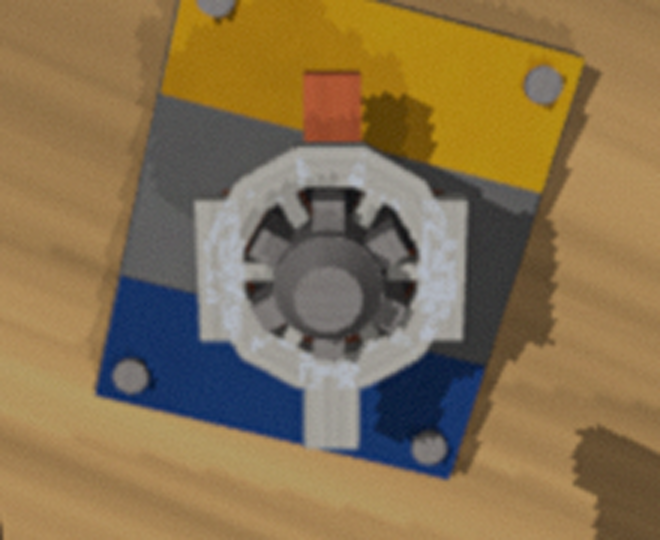

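The plate sits flat and meshed, its tab over the blue end (crop 330,415) and the disc's tab opposite over the yellow end (330,105).

```bash
python3 -c "
from plant import manip
print(manip.job_done())"
```

```text
the job is handed in; nothing more can be done
None
```

I handed the job in at about 26.5 s. The disc is home on the seat with its tab over yellow, and the plate is home on it with its tab straight opposite over blue. Both are released, and no reading I took showed more than about 8 N; the hand-in gave no verdict.

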